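# Mount a plaster casket on a splined modelling stand and face it forward

### The arm

A 7-joint arm with a two-finger parallel gripper is mounted at the origin on the work surface. World frame = base frame: x ahead of the robot, y to its left, z up, the work surface at z = 0. Lengths are in m, angles in rad, forces in N, time in s.
With the tool pointing down it reaches from about 0.4 to 0.85 m from the base axis. Payload 10.4 kg.
Tool frame: the origin (TCP) lies between the finger pads; the fingertips stand 22 mm ahead of it and the grasp point (between the pads) lies 3 mm ahead of it; z points along the fingers, y is the line along which they close (so a half turn about z gives the same grasp; the last joint's range is limited). The gripper opens to 85 mm and grips with 20 to 120 N. Pads are 22 mm wide; open, the fingers measure 114 mm over their backs; the gripper's body (76 mm by 85 mm) begins 54 mm behind the grasp point. The pads swing forward as they close: fully open they stand 13 mm farther back than shut.
Start: joints at [1.102, 0.332, -0.065, 1.46, 0.022, 1.35, -0.088], TCP at [0.27, -0.564, 0.253] pointing down, gripper open.
Joint ranges: [-2.6, 2.6], [-0.5, 2.12], [-1.47, 1.34], [0.16, 2.42], [-1.27, 4.41], [0.06, 2.06], [-2.6, 2.6]. Speed limits (rad/s): [2.22, 2.22, 2.79, 2.79, 3.14, 3.14, 3.14].

### API

Orientations are given as a unit quaternion [x, y, z, w].
In Python, from workcell import manip, camera, ticket, boxes_of, outline_of gives the robot as it stands.
- The arm moves only by the tool carry_out, never from a script. Its argument "deltas" is a list of rows, each a list of 5 numbers: the shift along the tool's x, y, z as a fraction of full scale, then the turn about the tool's z as a fraction of full scale, then the opening, from -1 (shut) to 1 (fully open), so that 0 is half open. In form: [[tx, ty, tz, spin, gripper], ...]. A call has 1 to 20 rows; each row is the pose to reach, as a shift and turn from the pose commanded when the call began, along the tool's axes at that moment; what a row does not reach only later rows make up. Full scale, the value 1, is 150 mm for a shift and 30 degrees for a turn. A row lasts 1/8 s, in which the tool goes at most 62.5 mm and 10.7 degrees, less where a joint would pass 70% of its speed; a pose out of reach is approached as far as the arm can. A call with a number of a shift or a turn outside -1 to 1 is refused whole. A call with a gripper value outside its range is refused whole. The fingers move at their own pace and stop on an object; "force" is the grip in N (left out, the last holds). Time passes only in rows, so rows that repeat a pose let the fingers close. It gives the time, the measured TCP pose, the force, the opening and the grip force at its end, in the units of the state.
- manip.get_obs(): the state, without advancing time (a new reading comes with each control period).
- camera(name): name is "side" or "top"; returns a dict with "img" (400x640x3 uint8, red, green, blue), "depth" (400x640 float32, m along the optical axis (not along the pixel's ray), 0 where there is no reading), "vertical_fov" (degrees; the focal length in pixels is half the picture's height over the tangent of half this angle, whatever the lens; pixels are square), "cx", "cy" (the principal point, pixels), "R" (3x3) and "t" (3): a world point X has camera coordinates R X + t. Camera axes: x right, y down, z forward; pixel columns grow to the right and rows downward; lengths in m; the calibration is good to about 2 mm. A picture is of the moment at which its call begins.
- ticket.hand_in(): hands the job in; it is judged then, once.
Trained networks look in a picture, given as the dict that the camera call returned (one of the last four; its "shot" number tells which), for a name from the list of things; names that differ only in an ending like _2 or _b are one class to them, and where a whole thing is asked for, a point or a joint stands for the part that bears it (a point fixed in the world has none). Each returns a list of dicts, best first, with "conf" (0 to 1); they miss things now and then, are a little off and sometimes report something else, mostly with a low value. They report only what shows in the picture. A call takes as long as a camera call. They do not tell look-alikes from the thing itself.
- boxes_of(query, picture): "position" ([x, y, z] in m, in world coordinates, good to about 4 mm: the middle of the surface that is visible of it).
- outline_of(query, picture): "region" (400x640 bool, what is visible of it).
The state is a dict: "clock": time; "joint_pos": joint angles; "joint_velocities": joint speeds; "tau": joint torques, N m; "position": TCP position; "ee_rot": TCP orientation; "ft_force": force on the tool from outside, world axes, zero at the start; "torque": the same for the moment, N m; "grip_width": opening from 0.0 (shut) to 1.0 (fully open); "grasp_force": force on a finger pad.
Only numpy, scipy, OpenCV 4.12 (cv2) and the standard library are available. Lean on these libraries where they do the work, as an engineer would, in place of code of your own. Each camera call takes 0.05 s, during which the arm holds its last target. There are 200 camera calls.

### The job

Mount the plaster casket on the modelling stand for painting: turn it until the socket under its wooden hub lines up with the teeth of the stand's splined shaft, and slide it down fully home on the flange. It must end up turned on the stand so that the pointed nose of its board lines up with the pointer on the stand's base; then let go of it. Leave the paint jar, the brush glass and the palette where they are.

Things in the scene. Friction and masses are not known exactly. Their poses are not given: they have to be found in the camera images.
- casket_center (a point): Grip centre of the loose white plaster casket (one rigid piece, 0.2 to 0.5 kg), 72 mm above its underside, on its centre line; z up, front (nose) to -x. Starts upright on the table. Plaster box 62 (x) x 46 mm (y), 44 to 80 mm up; lid 66 x 48 mm, 80 to 94 mm up; scroll ornament to 103 mm. Grip the plain sides facing +y and -y. Under it a board and a hub (see nose, socket).
- socket (a point): Centre of the underside of the casket's square wood hub (64 x 64 mm, 38 mm high), 72 mm below casket_center, same axes. Socket, open below, 38 mm deep: a bore 17 mm square with four slots reaching 19.5 mm from the centre; the front slot (-x) is 14 mm wide, the others 9 mm, so it fits the shaft one way only: nose on the wide tooth's side.
- nose (a point): Tip of the pointed nose of the casket's plywood board (84 x 84 x 6 mm, 38 to 44 mm above the hub's underside), 60 mm in front (-x) of the casket's centre line, 41 mm above the hub's underside.
- stand: Modelling stand fixed to the table: round dark cast-iron base 170 mm across, 28 mm high. Origin at the centre of its underside; z up; its pointer lies towards -x of this frame. The splined shaft stands on its axis.
- pointer (a point): Outer end of the pointer, a small upright aluminium bar 26 mm long and 8 mm wide on the front rim of the base, from 60 to 86 mm from the axis, top 34 mm above the table.
- seat (a point): Centre of the top of the shaft's flange (90 mm across), 36 mm above the table, where the hub must rest. Turns with the shaft: -x points along the wide tooth. Four teeth reach 17 mm from the axis: the one to -x is 11 mm wide, the others 6 mm; straight for 18 mm, then roof-shaped, ridges 23.5 and 21 mm up. A round core, 14 mm across, ends in a cone 34 mm up and enters the bore first.
- tooth (a point): Outer end of the ridge of the wide tooth, 17 mm from the axis, 23.5 mm above the flange.
- spindle (a joint): Angle of the shaft in the stand (rad), counter-clockwise from above; 0 when the wide tooth points to the stand's pointer. Stiff to turn (0.08 N m friction), stays where left; stops at -3 and 3. Starts between 0.5 and 1.3. With the casket seated, turning the casket turns the shaft, with up to 0.09 rad of play.
- jar_center (a point): Centre of a white paint jar with black lid, 48 mm across, 55 mm high, loose; a bystander.
- glass_center (a point): Point 50 mm above the underside of a drinking glass of brushes, 76 mm across, about 230 mm high with the brushes, loose; a bystander.
- palette: Round white palette, 150 mm across, 9 mm thick, loose, origin at the centre of its underside; a bystander.
There are look-alikes about, which are no part of the job. Of the things that look like the part that bears casket_center, the smallest one is meant.

How it is judged:
At the end, for the whole second after the job is handed in: The hub sits on the splined shaft with its underside within 3 mm of the flange and 5 mm of its centre, upright within 0.06 rad, the tip of the nose within 10 mm sideways of the line from the shaft's axis through the pointer and on the pointer's side, and everything is at rest (horizontal distance between socket and seat below 0.005 m and z of socket in the frame of seat between -0.003 and 0.003 m and angle between socket's own z axis and vertical below 0.06 rad and x of nose in the frame of stand below -0.05 m and y of nose in the frame of stand between -0.01 and 0.01 m and velocity of joint spindle between -0.05 and 0.05 rad/s and linear speed of casket below 0.02 m/s); the robot touches nothing.
It fails at once if the paint jar is moved more than 20 mm (distance of jar_center from where it was at the start of the episode above 0.02 m).
It fails at once if the brush glass is moved more than 20 mm (distance of glass_center from where it was at the start of the episode above 0.02 m).
It fails at once if the palette is moved more than 20 mm (distance of palette from where it was at the start of the episode above 0.02 m).
It also fails if it takes over 43 s, if anything falls off the work surface, if the arm or the gripper's body presses on something with over 40 N, if the wrist force passes 120 N, or if a joint passes its speed limit or range.

## Working session

There is one attempt and no reset: what is moved stays moved. The work goes in short steps, Python scripts to look and compute and a tool call to move; the robot and the scene stay as the last step left them, time stands still between calls to the robot, and variables do not carry over. Pictures are saved under pics/ and viewed, at most 10 in all, crops included, and the job is handed in when it is done.

Besides the shell and the picture viewer there is one more tool, called after ">>>" as name(argument=value, ...), one argument or row to a line, values as JSON. carry_out: Moves the arm, as the interface text tells. Its arguments: {"type":"object","properties":{"deltas":{"type":"array","items":{"type":"array","items":{"type":"number"}}},"force":{"type":"number"}},"required":["deltas"]}

```bash
mkdir -p pics; cat > h.py <<'E'
import numpy as np, cv2
from workcell import manip, camera, ticket, boxes_of, outline_of
def f(c): return 200/np.tan(np.radians(c["vertical_fov"])/2)
def pts(c,m=None):
    d=c["depth"]; v,u=np.nonzero((d>0)&(m if m is not None else True)); z=d[v,u]
    P=np.c_[(u-c["cx"])/f(c)*z,(v-c["cy"])/f(c)*z,z]
    return (P-c["t"])@c["R"],u,v
def px(c,X):
    q=c["R"]@np.array(X)+c["t"]; return q[:2]/q[2]*f(c)+[c["cx"],c["cy"]]
def save(c,n,crop=None,s=1):
    i=c["img"][...,::-1]
    if crop: i=i[crop[1]:crop[3],crop[0]:crop[2]]
    cv2.imwrite("pics/"+n,cv2.resize(i,None,fx=s,fy=s,interpolation=cv2.INTER_CUBIC))
E
python3 - <<'E'
from h import *
np.set_printoptions(precision=4,suppress=True)
o=manip.get_obs(); print(o["position"],o["ee_rot"],o["grip_width"])
cs=[camera("top"),camera("side")]
for n,c in zip(("top","side"),cs):
    print(n,f(c),c["t"],-c["R"].T@c["t"])
    for q in ["casket_center","nose","stand","pointer","seat","tooth","jar_center","glass_center","palette"]:
        print(q,[(np.round(b["position"],3).tolist(),round(b["conf"],2)) for b in boxes_of(q,c)][:5])
cv2.imwrite("pics/a.png",np.vstack([c["img"][...,::-1] for c in cs])[:, :][::1]) if 0 else [save(c,n) for c,n in zip(cs,("a_top.png","a_side.png"))]
E
```

```text
[ 0.2693 -0.5636  0.2525] [ 0.9753  0.2211 -0.0002 -0.0007] 1.0018730969751695
top 372.10296667549454 [-0.012   0.5522  1.1377] [ 0.4918 -0.0097  1.1651]
casket_center [([0.564, 0.13, 0.048], 0.95), ([0.391, 0.124, 0.083], 0.84), ([0.735, 0.145, 0.119], 0.69), ([0.582, -0.427, 0.006], 0.42)]
nose [([0.563, 0.125, 0.042], 0.96), ([0.736, 0.142, 0.123], 0.92), ([0.389, 0.126, 0.085], 0.66)]
stand [([0.554, -0.149, 0.028], 0.73)]
pointer [([0.55, -0.15, 0.027], 0.66)]
seat [([0.547, -0.151, 0.038], 0.58), ([0.563, 0.127, 0.053], 0.2)]
tooth [([0.547, -0.15, 0.036], 0.88)]
jar_center [([0.726, -0.044, 0.051], 0.73)]
glass_center [([0.654, 0.405, 0.08], 0.98), ([0.726, -0.045, 0.054], 0.26)]
palette [([0.579, -0.425, 0.008], 0.56)]
side 464.17025528484 [0.5519 0.1436 1.1191] [0.3712 0.8017 0.8929]
casket_center [([0.379, 0.156, 0.086], 0.93), ([0.729, 0.179, 0.089], 0.77)]
nose [([0.726, 0.174, 0.084], 0.9), ([0.38, 0.161, 0.086], 0.89), ([0.559, 0.146, 0.054], 0.34)]
stand [([0.546, -0.127, 0.029], 0.81)]
pointer [([0.544, -0.128, 0.028], 0.77)]
seat [([0.548, -0.146, 0.035], 0.94)]
tooth [([0.55, -0.145, 0.036], 0.78)]
jar_center [([0.728, -0.03, 0.044], 0.72)]
glass_center [([0.655, 0.404, 0.085], 0.86)]
palette [([0.581, -0.424, 0.009], 0.72)]
```

View pics/a_top.png

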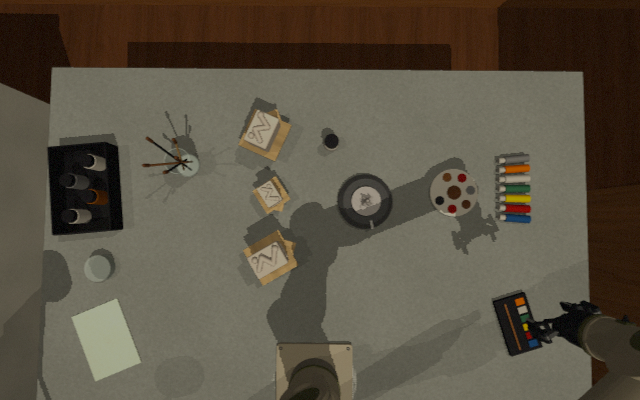

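View pics/a_side.png

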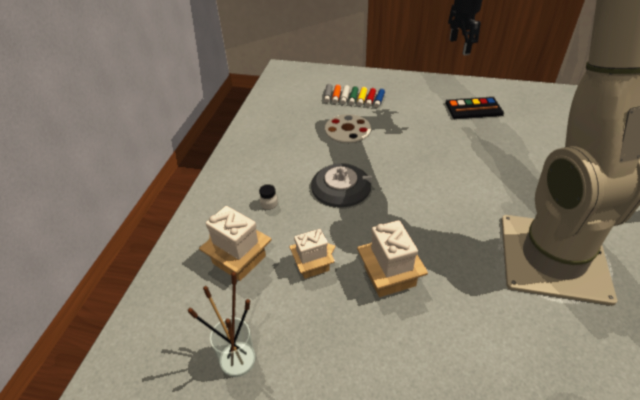

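The top view shows three caskets, at about (262,135), (270,195) and (270,258). The middle one is the smallest. The stand is at (365,200) with its pointer near (372,225). Next I'll measure the poses.

```bash
python3 - <<'E'
from h import *
np.set_printoptions(precision=4,suppress=True)
c=camera("top"); s=camera("side")
A=np.vstack([pts(c)[0]]); B=pts(s)[0]
for nm,P in (("top",A),("side",B)):
    r=np.hypot(P[:,0]-.564,P[:,1]-.13)
    for lo,hi in((.036,.050),(.05,.075),(.085,.11)):
        Q=P[(r<.075)&(P[:,2]>lo)&(P[:,2]<hi)]
        if len(Q)<8: continue
        (a,w,g)=cv2.minAreaRect(Q[:,:2].astype(np.float32)*1000); print(nm,lo,len(Q),"ctr",np.round(a,1),np.round(w,1),round(g,1),"medz",np.median(Q[:,2]))
    r=np.hypot(P[:,0]-.548,P[:,1]+.15)
    for lo,hi in((.02,.031),(.0315,.042),(.045,.075)):
        Q=P[(r<.10)&(P[:,2]>lo)&(P[:,2]<hi)]
        if len(Q)<5: continue
        a,rad=cv2.minEnclosingCircle(Q[:,:2].astype(np.float32)*1000); print(nm,"stand",lo,len(Q),np.round(a,1),round(rad,1),np.median(Q[:,2]),Q[:,:2].mean(0)*1000)
for q in("casket_center","pointer","seat","tooth","stand"):
  for c_ in(c,s):
    for b in outline_of(q,c_)[:4]:
        v,u=np.nonzero(b["region"]); print(q,round(b["conf"],2),len(u),u.min(),u.max(),v.min(),v.max())
a=c["img"][160:245,230:420,::-1]; a=cv2.resize(a,None,fx=4,fy=4,interpolation=cv2.INTER_CUBIC); cv2.imwrite("pics/b.png",np.clip(a*1.4,0,255))
a=s["img"][155:285,280:390,::-1]; a=cv2.resize(a,None,fx=4.5,fy=4.5,interpolation=cv2.INTER_CUBIC); cv2.imwrite("pics/c.png",np.clip(a*1.4,0,255))
E
```

```text
top 0.036 406 ctr [559.8 131.9] [101.1  83.8] 33.5 medz 0.044288055465239076
top 0.05 19 ctr [562.3 117.6] [25.1 62.9] 85.4 medz 0.058496201949254145
top 0.085 381 ctr [566.4 136.6] [65.6 48.6] 34.2 medz 0.09509657642309549
top stand 0.02 1197 [ 550.3 -153.2] 82.8 0.02678666413036455 [ 551.2929 -149.0078]
top stand 0.0315 674 [ 544.3 -155. ] 77.1 0.03560242616502912 [ 549.5103 -150.3023]
top stand 0.045 57 [ 551.3 -150.6] 16.1 0.056855503243039826 [ 550.6333 -150.8599]
side 0.036 531 ctr [561.4 131.6] [99.8 85.8] 33.7 medz 0.04342259689972615
side 0.05 204 ctr [568.2 153.8] [72.4 34.3] 0.0 medz 0.06281193543910055
side 0.085 519 ctr [568.4 135.8] [65.7 50.1] 34.4 medz 0.09421879149785395
side stand 0.02 989 [ 548.8 -147.9] 81.4 0.02677216200571286 [ 549.6532 -135.0034]
side stand 0.0315 474 [ 535.5 -149.7] 68.2 0.035392642037971406 [ 550.2765 -146.3766]
side stand 0.045 86 [ 554.  -151.8] 18.6 0.05446185702254491 [ 551.8801 -150.3296]
casket_center 0.91 1831 243 297 230 285
casket_center 0.85 1682 239 289 109 160
casket_center 0.78 753 254 288 177 211
casket_center 0.41 655 352 379 186 215
casket_center 0.94 3179 200 271 206 280
casket_center 0.82 1490 290 334 229 278
casket_center 0.59 3322 357 427 221 295
pointer 0.98 2348 337 391 175 228
pointer 0.58 2083 311 372 163 207
seat 0.79 672 351 380 186 215
seat 0.82 596 325 356 167 189
seat 0.64 2051 311 371 163 206
seat 0.44 1502 290 334 229 277
tooth 0.92 677 350 380 187 214
tooth 0.75 623 325 357 167 190
stand 0.56 2347 337 391 174 228
stand 0.88 2086 311 371 162 206[ WARN:0@4.026] global loadsave.cpp:1063 imwrite_ Unsupported depth image for selected encoder is fallbacked to CV_8U.
```

View pics/b.png

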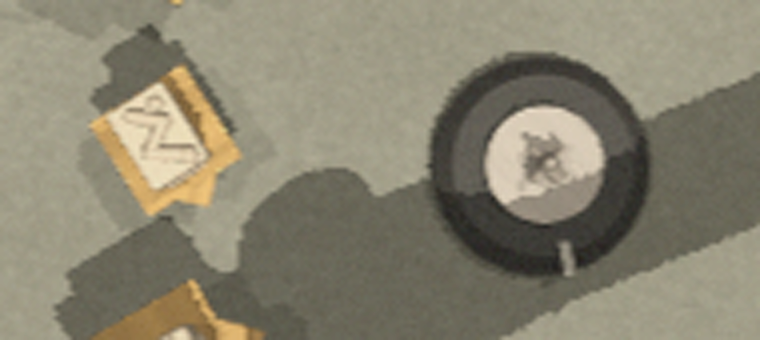

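View pics/c.png

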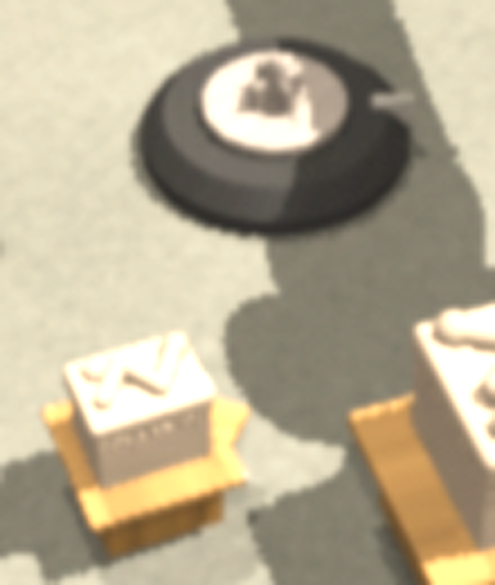

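The nose of the small casket points down-right in the top view, at about (282,210). Its yaw is about 34°. The pointer is at about (372,224). I'll fit the shaft and pointer angles, then move.

```bash
cat >> h.py <<'E'
def go(x,y,z,yaw):
    o=manip.get_obs(); p=o["position"]; q=o["ee_rot"]; psi=2*np.arctan2(q[1],q[0])
    d=np.array([x,y,z])-p
    r=[d@[np.cos(psi),np.sin(psi),0]/.15, d@[np.sin(psi),-np.cos(psi),0]/.15, -d[2]/.15, -((np.degrees(yaw*np.pi/180-psi)+90)%180-90)/30]
    print("pos",np.round(p,4),"yaw",round(np.degrees(psi),2),"t",o["clock"],"frac",np.round(r,4)); return r
E
python3 - <<'E'
from h import *
from scipy.optimize import minimize
c=camera("top"); s=camera("side")
def hm(x,y,th):
    a=-np.array([np.cos(th),np.sin(th)]); u=x*a[0]+y*a[1]; v=-x*a[1]+y*a[0]
    r=np.hypot(x,y); h=np.where(r<7,np.clip(34-r*.7,0,34),0)
    for uu,vv,w,rd in((u,v,5.5,23.5),(v,u,3,21),(-u,v,3,21),(-v,u,3,21)):
        h=np.maximum(h,np.where((uu>0)&(uu<17)&(abs(vv)<w),rd-(rd-18)*abs(vv)/w,0))
    return h
for nm,cc in(("top",[c]),("side",[s]),("both",[c,s])):
    P=np.vstack([pts(k)[0] for k in cc]); P=P[(np.hypot(P[:,0]-.5505,P[:,1]+.1507)<.026)&(P[:,2]>.03)]*1000
    best=[]
    for x in np.arange(546,556,1):
      for y in np.arange(-156,-145,1):
        for t in range(30,105,3):
          e=P[:,2]-36-hm(P[:,0]-x,P[:,1]-y,np.radians(t)); best.append((np.minimum(abs(e),8).mean(),x,y,t))
    best.sort(); print(nm,len(P),best[:6])
    bt={}
    for b in best: bt.setdefault(b[3],round(b[0],2))
    print(sorted(bt.items()))
# pointer: bright pixels
for k in(c,s):
    P,u,v=pts(k); g=k["img"][v,u].astype(int).sum(1); r=np.hypot(P[:,0]-.5505,P[:,1]+.151)
    m=(r>.058)&(r<.09)&(P[:,2]>.024)&(P[:,2]<.042)&(g>np.percentile(g[(r>.058)&(r<.08)],50)+60)
    Q=P[m]; print(m.sum(),Q.mean(0),np.degrees(np.arctan2(.5505-Q[:,0],-.151-Q[:,1])).round(0)[:0], np.degrees(np.arctan2(-Q[:,1].mean()-.1507,.5505-Q[:,0].mean())))
a=c["img"][180:222,345:387,::-1]; b=s["img"][155:197,320:362,::-1]
cv2.imwrite("pics/d.png",cv2.resize(np.hstack([a,b]),None,fx=9,fy=9,interpolation=cv2.INTER_CUBIC))
go(.567,.1365,.25,34)
E
```

```text
top 228 [(np.float64(1.9576180260837617), np.int64(552), np.int64(-151), 45), (np.float64(1.977853544771071), np.int64(552), np.int64(-151), 48), (np.float64(2.0129449379566946), np.int64(552), np.int64(-151), 42), (np.float64(2.0179775382191303), np.int64(552), np.int64(-152), 45), (np.float64(2.0277042211237073), np.int64(552), np.int64(-152), 42), (np.float64(2.0527803131887077), np.int64(553), np.int64(-152), 42)]
[(30, np.float64(2.56)), (33, np.float64(2.44)), (36, np.float64(2.21)), (39, np.float64(2.07)), (42, np.float64(2.01)), (45, np.float64(1.96)), (48, np.float64(1.98)), (51, np.float64(2.15)), (54, np.float64(2.37)), (57, np.float64(2.53)), (60, np.float64(2.64)), (63, np.float64(2.8)), (66, np.float64(2.94)), (69, np.float64(3.02)), (72, np.float64(3.16)), (75, np.float64(3.17)), (78, np.float64(3.29)), (81, np.float64(3.27)), (84, np.float64(3.31)), (87, np.float64(3.28)), (90, np.float64(3.32)), (93, np.float64(3.29)), (96, np.float64(3.33)), (99, np.float64(3.28)), (102, np.float64(3.24))]
side 218 [(np.float64(3.6974889645908418), np.int64(554), np.int64(-154), 51)
[... 1476 characters left out ...]
2.97)), (45, np.float64(3.02)), (48, np.float64(2.99)), (51, np.float64(3.05)), (54, np.float64(3.1)), (57, np.float64(3.2)), (60, np.float64(3.32)), (63, np.float64(3.43)), (66, np.float64(3.5)), (69, np.float64(3.54)), (72, np.float64(3.55)), (75, np.float64(3.65)), (78, np.float64(3.71)), (81, np.float64(3.73)), (84, np.float64(3.71)), (87, np.float64(3.75)), (90, np.float64(3.76)), (93, np.float64(3.79)), (96, np.float64(3.76)), (99, np.float64(3.77)), (102, np.float64(3.73))]
245 [ 0.57937059 -0.1455682   0.02850773] [] -169.92084444106465
237 [ 0.57711059 -0.14996591  0.02818131] [] -178.41982029376723
pos [ 0.2695 -0.5639  0.2533] yaw 25.54 t 1.7 frac [ 3.8028 -3.3579  0.0223 -0.2819]
```

View pics/d.png

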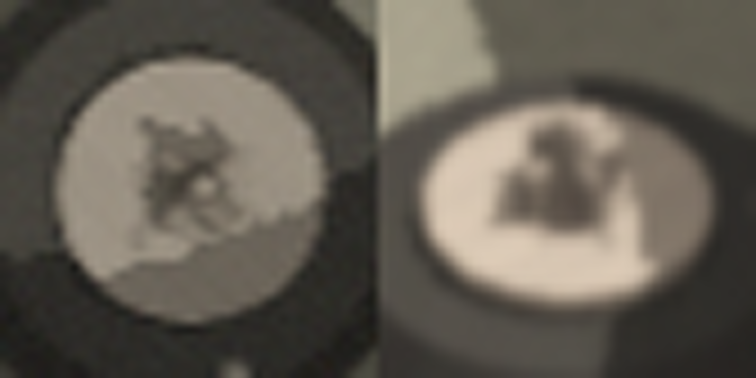

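>>> carry_out(
  deltas=[
    [0.95,-0.84,0,0,1],
    [0.95,-0.84,0,0,1],
    [0.95,-0.84,0,0,1],
    [0.95,-0.84,0,0,1],
  ],
)

```text
clock: 2.2
position: [0.3465, -0.3846, 0.254]
ee_rot: [0.974, 0.225, 0.001, 0.0]
ft_force: [-1.0, -0.2, 0.3]
grip_width: 0.996
grasp_force: 0.0
```

>>> carry_out(
  deltas=[
    [0.95,-0.84,0,0,1],
    [0.95,-0.84,0,0,1],
    [0.95,-0.84,0,0,1],
    [0.95,-0.84,0,0,1],
  ],
)

```text
clock: 2.7
position: [0.4198, -0.21, 0.2538]
ee_rot: [0.975, 0.224, 0.001, 0.0]
ft_force: [0.0, -0.4, -0.1]
grip_width: 1.002
grasp_force: 0.0
```

>>> carry_out(
  deltas=[
    [0.95,-0.84,0,0,1],
    [0.95,-0.84,0,0,1],
    [0.95,-0.84,0,0,1],
    [0.95,-0.84,0,0,1],
  ],
)

```text
clock: 3.2
position: [0.4934, -0.0351, 0.2535]
ee_rot: [0.975, 0.224, 0.001, -0.001]
ft_force: [-0.5, -1.4, -0.4]
grip_width: 1.0
grasp_force: 0.0
```

>>> carry_out(
  deltas=[
    [0.95,-0.84,0,-0.28,1],
    [0.95,-0.84,0,-0.28,1],
    [0.95,-0.84,0,-0.28,1],
    [0.95,-0.84,0,-0.28,1],
    [0.95,-0.84,0,-0.28,1],
  ],
)

```text
clock: 3.82
position: [0.567, 0.1345, 0.2527]
ee_rot: [0.957, 0.291, -0.001, 0.0]
ft_force: [-0.6, -0.6, 0.3]
grip_width: 0.996
grasp_force: 0.0
```

```bash
python3 - <<'E'
from h import *
go(.567,.1365,.076,34.2)
c=camera("top")
def back(u,v,z):
    d=c["R"].T@np.array([(u-c["cx"])/f(c),(v-c["cy"])/f(c),1]); o=-c["R"].T@c["t"]; return o+d*(z-o[2])/d[2]
# pointer: bright streak in annulus 62..84 mm at z=.034
X0=np.array([.551,-.151])
for rr in(.064,.068,.072,.076,.08,.084):
    a=np.radians(np.arange(-15,45,1)); g=[]
    for t in a:
        u,v=px(c,[X0[0]-rr*np.cos(t),X0[1]-rr*np.sin(t),.034]); g.append(cv2.getRectSubPix(c["img"],(1,1),(float(u),float(v)))[0,0].astype(float).sum())
    g=np.array(g); w=np.clip(g-np.median(g)-30,0,None); print(rr,np.degrees(a[g.argmax()]),(w@np.degrees(a)/w.sum()).round(1),g.max(),np.median(g))
# refined circle edges
P,u,v=pts(c)
for lo,hi,R in((.033,.039,.045),):
    Q=P[(P[:,2]>lo)&(P[:,2]<hi)&(np.hypot(P[:,0]-.551,P[:,1]+.151)<.055)]; print(cv2.minAreaRect(Q[:,:2].astype(np.float32)*1000),Q.mean(0))
E
```

```text
pos [0.567  0.1345 0.2527] yaw 33.84 t 3.825 frac [ 0.0073 -0.0109  1.178  -0.012 ]
0.064 16.0 15.7 408.0 181.0
0.068 14.999999999999998 14.9 404.0 181.0
0.072 14.0 14.8 408.0 167.0
0.076 16.0 15.4 397.0 166.0
0.08 14.999999999999998 14.8 400.0 176.0
0.084 14.0 14.5 420.0 258.5
((551.9649047851562, -151.0003662109375), (90.68053436279297, 87.78626251220703), 66.5667953491211) [ 0.55159226 -0.1502292   0.03595648]
```

>>> carry_out(
  deltas=[
    [0.007,-0.01,0.35,-0.01,1],
    [0.007,-0.01,0.7,-0.01,1],
    [0.007,-0.01,0.9,-0.01,1],
    [0.007,-0.01,0.9,-0.01,1],
  ],
)

```text
clock: 4.38
position: [0.5655, 0.1355, 0.1165]
ee_rot: [0.956, 0.293, -0.002, 0.0]
ft_force: [-0.4, -0.1, -0.2]
grip_width: 0.998
grasp_force: 0.0
```

>>> carry_out(
  deltas=[
    [0,0,0.14,0,1],
    [0,0,0.28,0,1],
    [0,0,0.28,0,1],
    [0,0,0.28,0,-1],
    [0,0,0.28,0,-1],
    [0,0,0.28,0,-1],
    [0,0,0.28,0,-1],
    [0,0,0.28,0,-1],
    [0,0,0.28,0,-1],
  ],
  force=40,
)

```text
clock: 5.5
position: [0.5673, 0.1383, 0.0773]
ee_rot: [0.956, 0.294, 0.001, 0.0]
ft_force: [1.1, -1.0, 6.9]
grip_width: 0.558
grasp_force: 41.0
```

```bash
python3 - <<'E'
from h import *
go(.567,.1365,.076,34.2); o=manip.get_obs(); print(o["grip_width"],o["grasp_force"],o["ft_force"])
E
```

```text
pos [0.5673 0.1383 0.0773] yaw 34.22 t 5.5 frac [-0.0085  0.0088  0.0083  0.0007]
0.5575730305305407 40.96497737802565 [ 1.13850431 -1.02566699  6.94876646]
```

>>> carry_out(
  deltas=[
    [0,0,-0.2,0,-1],
    [0,0,-0.45,0,-1],
    [0,0,-0.7,0,-1],
    [0,0,-0.8,0,-1],
    [0,0,-0.8,0,-1],
  ],
  force=70,
)

```text
clock: 6.12
position: [0.5665, 0.1384, 0.1962]
ee_rot: [0.956, 0.294, 0.0, 0.0]
ft_force: [0.2, 0.2, -4.5]
grip_width: 0.552
grasp_force: 73.1
```

```bash
python3 - <<'E'
from h import *
go(.5515,-.151,.2,45.5); o=manip.get_obs(); print(o["grip_width"],o["grasp_force"],o["ft_force"])
E
```

```text
pos [0.5665 0.1384 0.1962] yaw 34.24 t 6.125 frac [-1.1686  1.5386 -0.0256 -0.3753]
0.5518405189660883 73.07829653320368 [ 0.19290295  0.15317877 -4.45789826]
```

>>> carry_out(
  deltas=[
    [-0.2,0.26,0,0,-1],
    [-0.4,0.52,0,0,-1],
    [-0.58,0.77,0,0,-1],
    [-0.58,0.77,0,0,-1],
  ],
)

```text
clock: 6.62
position: [0.5585, -0.0113, 0.1938]
ee_rot: [0.957, 0.291, -0.002, 0.0]
ft_force: [-0.5, 0.2, -4.3]
grip_width: 0.552
grasp_force: 73.5
```

>>> carry_out(
  deltas=[
    [-0.2,0.26,0,-0.1,-1],
    [-0.4,0.52,0,-0.25,-1],
    [-0.55,0.7,0,-0.37,-1],
    [-0.58,0.77,0,-0.375,-1],
    [-0.58,0.77,0,-0.375,-1],
    [-0.58,0.77,0,-0.375,-1],
    [-0.58,0.77,0,-0.375,-1],
  ],
)

```text
clock: 7.5
position: [0.5528, -0.1489, 0.1962]
ee_rot: [0.922, 0.388, 0.0, -0.0]
ft_force: [0.4, -0.1, -5.2]
grip_width: 0.552
grasp_force: 73.7
```

```bash
python3 - <<'E'
from h import *
go(.5515,-.151,.1475,45.5); s=camera("side"); c=camera("top"); o=manip.get_obs(); p=o["position"]
for n,k in(("side",s),("top",c)):
    P=pts(k)[0]; r=np.hypot(P[:,0]-p[0],P[:,1]-p[1]); 
    zb=p[2]-.0055-.072  # underside
    for lo,hi in((.034,.049),(.005,.035)):
        Q=P[(r<.075)&(P[:,2]>zb+lo)&(P[:,2]<zb+hi)]
        print(n,lo,len(Q),"z",np.percentile(Q[:,2],[2,50,98]).round(4),"rect",cv2.minAreaRect(Q[:,:2].astype(np.float32)*1000))
    save(k,"e_%s.png"%n)
u,v=px(s,[.5515,-.151,.1]); print(u,v)
i=s["img"][60:220,250:440,::-1]; cv2.imwrite("pics/e.png",cv2.resize(i,None,fx=3.7,fy=3.7,interpolation=cv2.INTER_CUBIC))
E
```

```text
pos [ 0.5528 -0.1489  0.1962] yaw 45.6 t 7.5 frac [-0.0162  0.0035  0.3247  0.0035]
side 0.034 382 z [0.1563 0.1624 0.1673] rect ((548.52099609375, -138.58941650390625), (109.22195434570312, 83.56706237792969), 21.302629470825195)
side 0.005 211 z [0.1244 0.1344 0.1472] rect ((553.5280151367188, -129.22840881347656), (88.88772583007812, 49.016693115234375), 2.0649285316467285)
top 0.034 152 z [0.159  0.1626 0.1662] rect ((552.4266967773438, -114.01753234863281), (45.813568115234375, 92.19867706298828), 89.97225189208984)Traceback (most recent call last):
  File "<stdin>", line 8, in <module>
    return _quantile_unchecked(
        a, q, axis, out, overwrite_input, method, keepdims, weights)
    return _ureduce(a,
                    func=_quantile_ureduce_func,
    ...<5 lines>...
                    overwrite_input=overwrite_input,
                    method=method)
    r = func(a, **kwargs)
    result = _quantile(arr,
                       quantiles=q,
    ...<2 lines>...
                       out=out,
                       weights=wgt)
    slices_having_nans = np.isnan(arr[-1, ...])
                                  ~~~^^^^^^^^^
IndexError: index -1 is out of bounds for axis 0 with size 0
```

```bash
python3 - <<'E'
from h import *
s=camera("side"); o=manip.get_obs(); p=o["position"]; P=pts(s)[0]; psi=np.radians(45.6)
D=P-p; x=D@[np.cos(psi),np.sin(psi),0]*1000; y=D@[-np.sin(psi),np.cos(psi),0]*1000; z=D[:,2]*1000
for lo,hi in((-41,-33.5),(-28,-2),(-75,-45)):
    m=(abs(x)<75)&(abs(y)<60)&(z>lo)&(z<hi)
    print(lo,m.sum(),"x",np.percentile(x[m],[0,1,3,97,99,100]).round(1),"y",np.percentile(y[m],[0,1,3,97,99,100]).round(1))
    if lo==-41:
        g=m&(x>0)&(y>10)&(y<40)
        for b in range(-40,45,10):
            k=m&(y>=b)&(y<b+10); 
            if k.sum()>3: print("y",b,k.sum(),x[k].min().round(1),x[k].max().round(1))
    if lo==-75: # hub side faces
        for b in range(-40,45,10):
            k=m&(x>=b)&(x<b+10)
            if k.sum()>3: print("x",b,k.sum(),np.median(y[k]).round(1),y[k].max().round(1))
i=s["img"][60:220,250:440,::-1]; cv2.imwrite("pics/e.png",cv2.resize(i,None,fx=3.7,fy=3.7,interpolation=cv2.INTER_CUBIC))
E
```

```text
-41 220 x [-58.3 -54.8 -48.4  40.9  41.8  42.5] y [-37.6 -34.7 -28.9  40.2  40.4  40.7]
y -40 7 31.8 40.0
y -20 4 34.5 41.3
y -10 15 -55.6 40.5
y 0 11 -58.3 42.5
y 10 27 -47.1 40.4
y 20 53 -43.5 41.6
y 30 88 -40.9 41.9
y 40 12 -38.5 39.5
-28 214 x [-31.8 -29.7 -28.1  31.5  31.7  32. ] y [-25.9 -24.8 -23.8  34.9  35.7  36.7]
-75 241 x [-33.6 -32.9 -29.2  32.1  33.   33.6] y [-35.9 -34.8 -31.6  30.9  31.4  32.4]
x -40 7 27.3 28.3
x -30 23 28.4 32.1
x -20 26 28.2 31.3
x -10 23 27.8 29.9
x 0 23 28.5 30.7
x 10 25 27.8 31.5
x 20 36 25.9 32.4
x 30 78 -2.4 30.1
```

View pics/e.png

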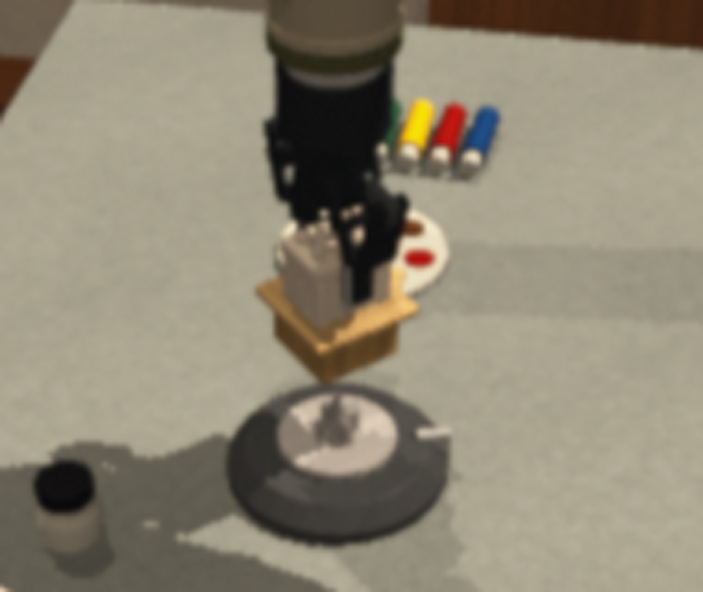

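The view shows the casket held level with its nose pointing right and forward. It is centred above the shaft, which is near (335,420) in the crop.

>>> carry_out(
  deltas=[
    [-0.014,0.005,0.1,0,-1],
    [-0.014,0.005,0.2,0,-1],
    [-0.014,0.005,0.3,0,-1],
    [-0.014,0.005,0.33,0,-1],
    [-0.014,0.005,0.36,0,-1],
    [-0.014,0.005,0.37,0,-1],
  ],
)

```text
clock: 8.4
position: [0.5519, -0.1525, 0.1408]
ee_rot: [0.922, 0.387, 0.0, 0.0]
ft_force: [-0.6, 0.2, -4.1]
grip_width: 0.553
grasp_force: 73.6
```

```bash
python3 - <<'E'
from h import *
go(.552,-.151,.113,45.5)
E
```

```text
pos [ 0.5519 -0.1525  0.1408] yaw 45.5 t 8.4 frac [ 7.500e-03 -6.300e-03  1.857e-01 -1.000e-04]
```

>>> carry_out(
  deltas=[
    [0.005,-0.005,0.025,0,-1],
    [0.005,-0.005,0.05,0,-1],
    [0.005,-0.005,0.065,0,-1],
    [0.005,-0.005,0.065,0,-1],
  ],
)

```text
clock: 8.9
position: [0.5517, -0.1514, 0.1309]
ee_rot: [0.922, 0.387, -0.0, -0.0]
ft_force: [0.3, -0.8, -3.4]
grip_width: 0.549
grasp_force: 73.7
```

>>> carry_out(
  deltas=[
    [0,0,0.025,0,-1],
    [0,0,0.05,0,-1],
    [0,0,0.075,0,-1],
    [0,0,0.09,0,-1],
    [0,0,0.09,0,-1],
  ],
)

```text
clock: 9.52
position: [0.5515, -0.1514, 0.1172]
ee_rot: [0.922, 0.387, -0.0, -0.0]
ft_force: [-0.8, 1.0, -4.4]
grip_width: 0.553
grasp_force: 73.7
```

>>> carry_out(
  deltas=[
    [0,0,0.015,0,-1],
    [0,0,0.025,0,-1],
    [0,0,0.028,0,-1],
    [0,0,0.028,0,-1],
  ],
)

```text
clock: 10.02
position: [0.5517, -0.1513, 0.1134]
ee_rot: [0.922, 0.387, -0.0, -0.0]
ft_force: [-1.1, 1.9, -2.5]
grip_width: 0.552
grasp_force: 73.8
```

>>> carry_out(
  deltas=[
    [0,0,0,0.15,-1],
    [0,0,0,0.3,-1],
    [0,0,0,0.45,-1],
    [0,0,0,0.6,-1],
    [0,0,0,0.75,-1],
    [0,0,0,0.9,-1],
    [0,0,0,1,-1],
    [0,0,0,1,-1],
    [0,0,0,1,-1],
  ],
)

```text
clock: 11.15
position: [0.5521, -0.1515, 0.1135]
ee_rot: [0.991, 0.135, 0.0, 0.0]
ft_force: [1.1, 0.3, -4.1]
grip_width: 0.553
grasp_force: 73.7
```

```bash
python3 - <<'E'
from h import *
go(.5515,-.151,.113,15); o=manip.get_obs(); print(o["ft_force"],o["torque"],o["grip_width"])
E
```

```text
pos [ 0.5521 -0.1515  0.1135] yaw 15.56 t 11.15 frac [-0.003  -0.004   0.0036  0.0187]
[ 1.06759927  0.25860444 -4.05035699] [ 0.34622848 -0.41806701  0.01664862] 0.5528301393497148
```

>>> carry_out(
  deltas=[
    [0,0,0.01,0.02,-1],
    [0,0,0.01,0.02,-1],
    [0,0,0.01,0.02,1],
    [0,0,0.01,0.02,1],
    [0,0,0.01,0.02,1],
    [0,0,0.01,0.02,1],
    [0,0,0.01,0.02,1],
    [0,0,-0.15,0.02,1],
    [0,0,-0.4,0.02,1],
    [0,0,-0.7,0.02,1],
    [0,0,-1,0.02,1],
    [0,0,-1,0.02,1],
  ],
)

```text
clock: 12.65
position: [0.5533, -0.1515, 0.2672]
ee_rot: [0.992, 0.13, 0.003, 0.001]
ft_force: [-0.6, -0.6, -0.9]
grip_width: 1.0
grasp_force: 0.0
```

>>> carry_out(
  deltas=[
    [-0.4,0,-0.3,0,1],
    [-0.8,0,-0.3,0,1],
    [-1,0,-0.3,0,1],
    [-1,0,-0.3,0,1],
  ],
)

```text
clock: 13.15
position: [0.4045, -0.1913, 0.3081]
ee_rot: [0.992, 0.128, -0.0, 0.001]
ft_force: [-0.3, 0.0, 0.6]
grip_width: 1.002
grasp_force: 0.0
```

```bash
python3 - <<'E'
from h import *
s=camera("side"); c=camera("top"); 
for n,k in(("side",s),("top",c)):
    P=pts(k)[0]; r=np.hypot(P[:,0]-.5515,P[:,1]+.151)
    for lo,hi in((.072,.083),(.11,.134)):
        Q=P[(r<.075)&(P[:,2]>lo)&(P[:,2]<hi)]
        if len(Q)>5: print(n,lo,len(Q),"medz",np.median(Q[:,2]).round(4),cv2.minAreaRect(Q[:,:2].astype(np.float32)*1000))
i=[cv2.resize(k["img"][a:a+110,b:b+110,::-1],(400,400),interpolation=cv2.INTER_CUBIC) for k,a,b in((c,145,310),(s,110,290))]
cv2.imwrite("pics/f.png",np.hstack(i))
for q in("jar_center","glass_center","palette"): print(q,[np.round(b["position"],3) for b in boxes_of(q,s)[:1]])
E
```

```text
side 0.072 347 medz 0.0792 ((543.3568115234375, -154.19053649902344), (101.9395751953125, 87.8663558959961), 14.03054428100586)
side 0.11 332 medz 0.1277 ((552.2567749023438, -152.6294708251953), (65.7271957397461, 52.8465461730957), 13.687956809997559)
top 0.072 405 medz 0.0798 ((543.4243774414062, -154.160888671875), (98.58384704589844, 83.9653549194336), 14.640534400939941)
top 0.11 297 medz 0.1293 ((551.0081787109375, -152.53619384765625), (65.04609680175781, 48.780662536621094), 14.38891887664795)
jar_center [array([ 0.55 , -0.123,  0.037])]
glass_center [array([0.658, 0.402, 0.087])]
palette [array([ 0.584, -0.425,  0.011])]
```

View pics/f.png

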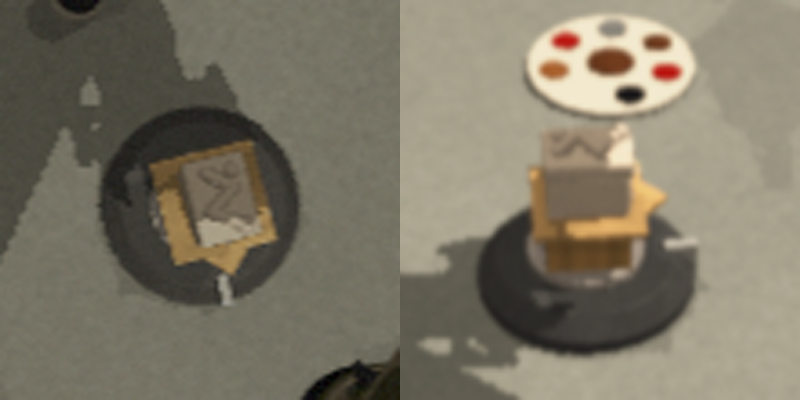

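The casket sits home: the board top measures 80 mm above the table, which is the seated height. The nose at about (230,270) lines up with the pointer at about (224,290).

```bash
python3 -c "
from workcell import ticket
print(ticket.hand_in())"
```

```text
the job is handed in; nothing more can be done
None
```

The casket is mounted fully home on the stand with its nose lined up with the pointer to within about 1°, the gripper is clear, and I handed the job in at about 13 s; no verdict came back.

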